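# Set the potter's wrist rest one hole further out

## Task

The wrist rest beside the banding wheel is one hole too far from the plaster mould. Press its orange spring button flush, push the blue sleeve out towards the mould by its black thumb block until the button pops up by itself in the very next hole, and let go. Press and push gently, and leave the other things where they stand.

Things in the scene. Friction and masses are not known exactly. Their poses are not given: they have to be found in the camera images.
- stand: Green steel stand fixed to the bench: base plate 140 x 160 x 16 mm, a post 45 mm square near its middle with a black clamp on it (top about 150 mm up), which holds a level 26 mm square inner tube that runs along the stand's +x. Origin: centre of the base plate's underside, on the bench; x points level along the tube towards the plaster mould, z up.
- button (a point): A point fixed to the stand, 150 mm along its x and 147 mm up: where the drawing puts the top of the orange spring button when it is up. The clamp leaves the real tube, button and sleeve, all together, up to 7 mm higher or lower and up to 3 mm either way along x from it, so find the true place by feel or by eye. Axes as the stand.
- thumb_block (a point): Point fixed to the stand: where the drawing puts, at the start, the foot of the thumb block's face that looks at the button (same error as button): on the sleeve's top, 13 mm beyond the button's axis. Block: black, 10 mm thick along x, 34 wide, 16 tall. Sleeve: blue square tube 34 mm wide, 230 long, three 14 mm holes 40 mm apart in its top, the start one outermost. Damaged above 30 N.
- pin (a joint): Button travel, m: 0 up, 0.005 flush, 0.0075 under the sleeve's wall. An upright orange pin, 12 mm thick, round-ended, on the fixed inner tube (does not slide with the sleeve), through a hole in the sleeve's top face; up, it stands 5 mm above that face. Spring 2 N up, 4 N flush. A fingertip wider than the hole gets it just flush, then meets the sleeve's face. Damaged above 30 N.
- sleeve (a joint): Slide of the sleeve along the stand's x (towards the mould), m: 0 with the button centred in the starting hole, 0.040 in the next, 0.080 in the last; 1 mm play either way. With the button held flush, pushing it 8 to 15 N makes the hole's edge tuck the button under. Then it slides with some 2 N of friction, stays where left, and is stopped as the button springs up at the next hole.
- wheel: Banding wheel, fixed, with a round plaster mould on it (240 mm wheel head, 230 mm mould, 119 mm tall in all). Origin: centre of its underside on the bench. It stays clear of the wrist rest when the sleeve is in the next hole.
- cup: Terracotta cup, 72 mm wide, 85 mm tall, loose bystander; origin centre of its underside.
- figure: White ceramic figurine, 52 mm wide, 86 mm tall, loose bystander; origin centre of its underside.
- jar: Blue glaze jar with black lid, 60 mm wide, 75 mm tall, loose bystander; origin centre of its underside.
- knife: Wooden modelling spatula, 190 mm long, lying flat, loose bystander; origin on its underside.

How it is judged (in metres and radians):
On the way, in this order (a step that is already met when the one before it is completed fails the run):
1. the button is pressed in flush while it is still in its starting hole (value of joint pin above 0.0038 m and value of joint sleeve below 0.006 m), for 0.1 s.
2. the sleeve slides out with the button hidden under its wall (value of joint pin above 0.006 m and value of joint sleeve between 0.012 and 0.034 m), for 0.1 s.
3. the button has popped up in the next hole (value of joint pin below 0.0015 m and value of joint sleeve between 0.037 and 0.043 m), for 0.2 s.
At the end, for the whole second after the job is handed in: The button is fully up (within 1.5 mm) in the next hole, with the sleeve 37 to 43 mm further out than in the starting hole and at rest (all of step 3 and velocity of joint sleeve between -0.005 and 0.005 m/s); the robot touches nothing.
It fails at once if the sleeve is pushed or pressed with more than 30 N (contact force between sleeve and the fingers above 30 N or contact force between sleeve and the arm above 30 N).
It fails at once if the button is pressed with more than 30 N (contact force between pin and the fingers above 30 N or contact force between pin and the arm above 30 N).
It fails at once if a bystander is moved by more than 20 mm or knocked over (distance of any of cup, figure, jar, knife from where it was at the start of the episode above 0.02 m).
It fails at once if the sleeve is pushed past the next hole (value of joint sleeve above 0.046 m).
It also fails if it takes over 48 s, if anything falls off the work surface, if the arm or the gripper's body presses on something with over 40 N, if the wrist force passes 120 N, or if a joint passes its speed limit or range.

## Robot

A 6-joint arm with a two-finger parallel gripper is mounted at the origin on the work surface. World frame = base frame: x ahead of the robot, y to its left, z up, the work surface at z = 0. Lengths are in mm, angles in rad, forces in N, time in s.
With the tool pointing down it reaches from about 275 to 1000 mm from the base axis. Payload 8.4 kg.
Tool frame: the origin (TCP) lies at the centre of the arm's flange, where the gripper is bolted on; the fingertips stand 173 mm ahead of it and the grasp point (between the pads) lies 155 mm ahead of it; z points along the fingers, y is the direction in which the jaws open and shut (so a half turn about z gives the same grasp; the last joint's range is limited). The gripper opens to 85 mm and grips with 20 to 120 N. Pads are 22 mm wide; open, the fingers measure 114 mm over their backs; the gripper's body (76 mm by 85 mm) begins 54 mm behind the grasp point. The pads swing forward as they close: fully open they stand 13 mm farther back than shut.
Start: joints at [-1.143, 0.353, 1.633, -0, 1.155, -0.002], TCP at [260.43, -568.16, 404.681] pointing down, gripper open.
Joint ranges: [-2.63, 2.63], [-0.92, 2.1], [0.06, 2.66], [-1.3, 4.44], [0, 2.69], [-3.02, 3.02]. Speed limits (rad/s): [2.22, 2.22, 2.79, 3.14, 3.14, 3.14].

## Interface

Orientations are given as [roll, pitch, yaw] about the fixed x, y, z axes, in that order (R = Rz(yaw) Ry(pitch) Rx(roll)).
In Python, from rig import sense, grab_frame, camera_model, sign_off gives the robot as it stands. The module is installed in compiled form; this text tells all that it offers.
- The arm moves only by the tool step_arm, never from a script. Its argument "commands" is a list of rows, each a list of 3 entries, a list of its own where there are three numbers: the shift along the tool's x, y, z in mm, then the turn about the tool's z in rad, then the opening, from 0 (shut) to 1 (fully open). A call has 1 to 20 rows; each row shifts and turns the pose as measured when the row begins, along the tool's axes as they then stand; what a row does not reach is not made up. A row lasts 1/8 s, in which the tool goes at most 62.5 mm and 10.7 degrees, less where a joint would pass 70% of its speed; a pose out of reach is approached as far as the arm can. A call with a gripper value outside its range is refused whole. The fingers move at their own pace and stop on an object; "force" is the grip in N (left out, the last holds). Time passes only in rows, so rows that do not move let the fingers close. It gives the time, the measured TCP pose, the force and the opening at its end, in the units of the state.
- sense(): the state, without advancing time (a new reading comes with each control period).
- grab_frame(name): name is "scene" or "top"; returns the picture (420x560x3 uint8, blue, green, red); there is no depth.
- camera_model(name): a dict with "fx", "fy", "cx", "cy" (pixels), "dist" ([k1, k2, p1, p2, k3] as OpenCV has them; the pictures are not rectified), "R" (3x3) and "t" (3): a world point X has camera coordinates R X + t. Camera axes: x right, y down, z forward; pixel columns grow to the right and rows downward; lengths in mm; the calibration is good to about 2 mm. A picture is of the moment at which its call begins. camera_model takes no time and is no camera call.
- sign_off(): hands the job in, once; it reports no verdict.
The state is a dict: "clock": time; "qpos": joint angles; "qvel": joint speeds; "joint_efforts": joint torques, N m; "eef_pos": TCP position; "tcp_rot": TCP orientation; "contact_force": force on the tool from outside, world axes, zero at the start; "wrist_torque": the same for the moment, N m; "opening": opening from 0.0 (shut) to 1.0 (fully open).
Only numpy, scipy, OpenCV 4.12 (cv2) and the standard library are available. Lean on these libraries where they do the work, as an engineer would, in place of code of your own. Each camera call takes 0.05 s, during which the arm holds its last target. There are 200 camera calls.

## Working session

There is one attempt and no reset: what is moved stays moved. The work goes in short steps, Python scripts to look and compute and a tool call to move; the robot and the scene stay as the last step left them, time stands still between calls to the robot, and variables do not carry over. Pictures are saved under pics/ and viewed, about 8 in all and at most 12, crops included, and the job is handed in when it is done.

Besides the shell and the picture viewer there is one more tool, called as name(argument=value, ...) on one line, values as JSON. step_arm: Moves the arm, as the interface text tells. Its arguments: {"type":"object","properties":{"commands":{"type":"array","items":{"type":"array"}},"force":{"type":"number"}},"required":["commands"]}

```bash
mkdir -p pics; python3 - <<'E'
from rig import *
import cv2
for n in ("scene","top"):
    cv2.imwrite(f"pics/{n}0.png",grab_frame(n)); m=camera_model(n); print(n,m)
s=sense();print(s)
E
```

```text
scene {'fx': 452.6170331248533, 'fy': 452.6170331248533, 'cx': 276.12730534840057, 'cy': 204.87564945604072, 'dist': array([-0.02709535,  0.        ,  0.        ,  0.        ,  0.        ]), 'R': array([[-0.57875568,  0.81545311, -0.00883713],
       [ 0.69386683,  0.48671019, -0.53071839],
       [-0.42847484, -0.31328807, -0.84750215]]), 't': array([ 332.91057213, -357.48557957, 1401.53271838])}
top {'fx': 429.4359000792757, 'fy': 429.4359000792757, 'cx': 273.02609822237247, 'cy': 206.6585343154413, 'dist': array([-0.08675895,  0.        ,  0.        ,  0.        ,  0.        ]), 'R': array([[-0.01690742, -0.99976006,  0.01392668],
       [-0.99357875,  0.01524117, -0.1121114 ],
       [ 0.11187224, -0.01573277, -0.99359805]]), 't': array([  11.97905016,  610.10659729, 1082.00532561])}
{'clock': 0.1, 'qpos': array([-1.14337772e+00,  3.53587801e-01,  1.63405084e+00, -2.22337929e-06,
        1.15521645e+00, -2.40048157e-03]), 'qvel': array([ 0.00082973, -0.00338042, -0.00023796,  0.00126627, -0.00061886,
        0.00127349]), 'joint_efforts': array([ 2.83155696e-04, -6.06356120e+01, -3.42821181e+01,  5.10936650e-05,
        3.97317795e-03,  5.96646231e-06]), 'eef_pos': array([ 260.35407263, -567.96040384,  404.03487402]), 'tcp_rot': array([-3.14033021e+00, -9.97478627e-07,  4.29819984e-01]), 'contact_force': array([ 0.17946086,  0.22719296, -0.64942562]), 'wrist_torque': array([0.04423269, 0.00526864, 0.00908136]), 'opening': 0.9981948444622673}
```

View pics/scene0.png

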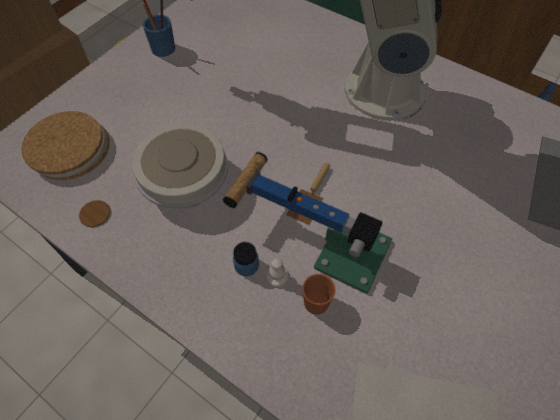

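View pics/top0.png

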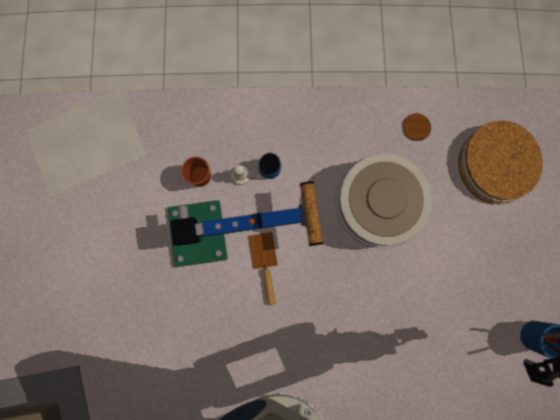

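The tube runs from the stand (top view about 185,231) to the wrist rest (312,213), roughly along world -y. The button is at about (252,222) with the thumb block just right of it. Next I'll measure them and look closer.

```bash
cat > h.py <<'E'
import numpy as np, cv2
from rig import *
def ray(n,uv):
    m=camera_model(n);K=np.array([[m['fx'],0,m['cx']],[0,m['fy'],m['cy']],[0,0,1]])
    p=cv2.undistortPoints(np.array([[uv]],float),K,m['dist'])[0,0]
    return -m['R'].T@m['t'], m['R'].T@np.array([p[0],p[1],1])
def onz(n,uv,z):
    c,d=ray(n,uv); return c+d*(z-c[2])/d[2]
def tri(a,b):
    c1,d1=ray('scene',a);c2,d2=ray('top',b)
    k=np.linalg.lstsq(np.c_[d1,-d2],c2-c1,rcond=None)[0]
    p,q=c1+k[0]*d1,c2+k[1]*d2
    return (p+q)/2,np.linalg.norm(p-q)
E
python3 - <<'E'
from h import *
for n,(x0,y0,x1,y1) in {'scene':(220,145,400,280),'top':(155,170,335,280)}.items():
    im=cv2.imread(f'pics/{n}0.png');c=im[y0:y1,x0:x1];hsv=cv2.cvtColor(c,cv2.COLOR_BGR2HSV)
    for nm,lo,hi in (('orange',(3,150,120),(14,255,255)),('blue',(105,150,50),(125,255,255)),('green',(60,80,30),(90,255,255))):
        m=cv2.inRange(hsv,lo,hi);k,l,st,ce=cv2.connectedComponentsWithStats(m)
        for i in range(1,k):
            if st[i,4]>5: print(n,nm,st[i]+[x0,y0,0,0,0],ce[i]+[x0,y0])
    cv2.imwrite(f'pics/{n}c.png',cv2.resize(c,None,fx=4,fy=4,interpolation=cv2.INTER_CUBIC))
a=cv2.imread('pics/scenec.png');b=cv2.imread('pics/topc.png')
cv2.imwrite('pics/c1.png',np.vstack([cv2.resize(a[120:420,60:560],(640,384)),cv2.resize(b[100:320,150:600],(640,313))])[:697:1] if 0 else np.vstack([cv2.resize(a[60:420,0:640],(500,281)),cv2.resize(b[80:320,100:600],(500,240))]))
E
```

```text
scene orange [298 197   3   3   8] [299.125 198.125]
scene blue [ 252  175   96   56 1393] [299.31586504 202.39842067]
scene green [ 315  229   76   51 2121] [350.39792551 257.90240453]
top orange [250 219   4   4  11] [251.81818182 220.81818182]
top blue [269 170  10   7  22] [273.63636364 173.5       ]
top blue [261 208  41  19 539] [280.71428571 217.37662338]
top blue [203 215  56  21 614] [228.6970684  224.93648208]
top green [188 201  33  22 499] [203.89579158 211.28056112]
top green [168 207  11  20  81] [171.90123457 214.44444444]
top green [ 173  234   54   32 1116] [200.3234767  250.22132616]
```

View pics/scenec.png

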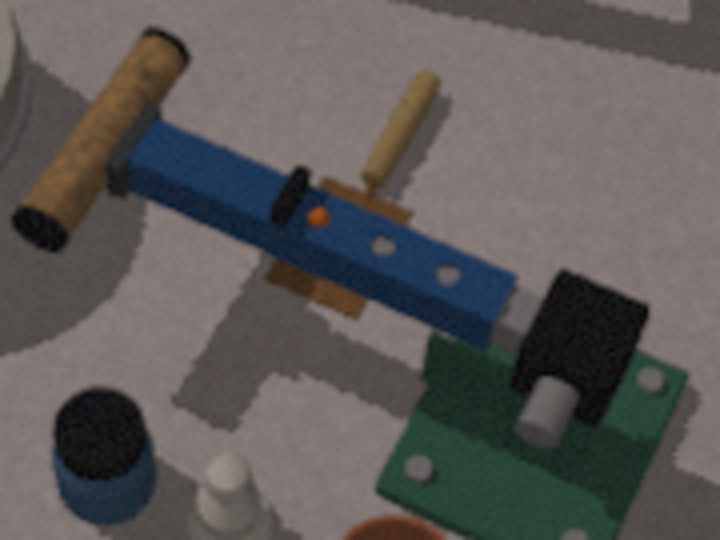

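View pics/topc.png

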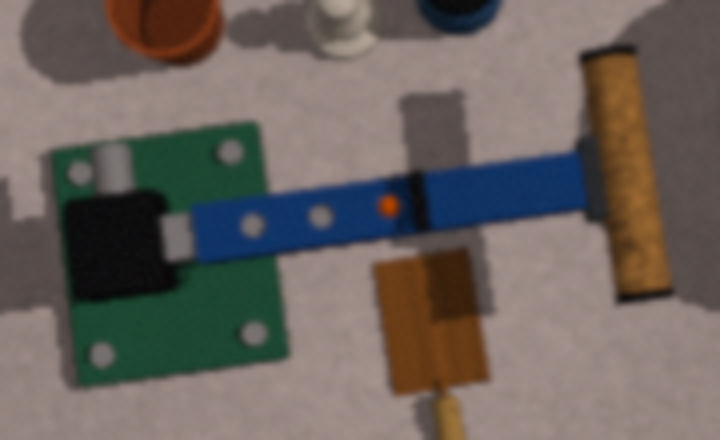

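The crops show the orange button at about scene (299.5,199) and top (252,221.3). The open holes are at scene (315.7,206) and (332,213.2), and top (235,224) and (218.3,226.2).

```bash
python3 - <<'E'
from h import *
B=tri((299.3,198.4),(251.9,220.9));H1=tri((315.5,205.9),(234.9,223.7));H2=tri((331.9,213.1),(218.1,226.1))
print('tri',B,H1,H2)
for z in(140,143,147): print(z,[onz('top',p,z).round(1) for p in((251.9,220.9),(234.9,223.7),(218.1,226.1))],[onz('scene',p,z).round(1) for p in((299.3,198.4),(315.5,205.9),(331.9,213.1))])
# sleeve axis from blue mask in top view
im=cv2.imread('pics/top0.png');m=cv2.inRange(cv2.cvtColor(im,cv2.COLOR_BGR2HSV),(100,120,40),(125,255,255))
P=[]
for u in list(range(207,246))+list(range(266,298)):
    r=np.where(m[200:245,u])[0]+200
    if len(r): P.append((u,(r[0]+r[-1])/2,r[-1]-r[0]+1))
P=np.array(P);W=np.array([onz('top',p[:2],142)[:2] for p in P])
v=cv2.fitLine(W.astype(np.float32),cv2.DIST_HUBER,0,.01,.01).ravel();print('axis',v,np.arctan2(v[1],v[0]),P[::12,2])
# base plate corners
m=cv2.inRange(cv2.cvtColor(im,cv2.COLOR_BGR2HSV),(55,60,25),(90,255,255))[190:280,150:240]
c=np.vstack(cv2.findContours(m,0,2)[0]);q=cv2.minAreaRect(c);bx=cv2.boxPoints(q)+[150,190]
C=np.array([onz('top',p,16)[:2] for p in bx]);print(C.round(1),C.mean(0),np.linalg.norm(C-np.roll(C,1,0),axis=1))
print(sense()['eef_pos'],sense()['tcp_rot'])
E
```

```text
tri (array([564.28988171,  55.47992171, 142.8892365 ]), np.float64(3.982057022822727)) (array([558.57939063,  95.42042921, 140.14770882]), np.float64(3.9579774761805684)) (array([553.47816098, 135.05244409, 139.76001031]), np.float64(4.46445600191357))
140 [array([565.5,  53.9, 140. ]), array([559.6,  93.7, 140. ]), array([554.5, 133.1, 140. ])] [array([561.7,  56.3, 140. ]), array([557.5,  97.1, 140. ]), array([552.5, 137. , 140. ])]
143 [array([565.3,  53.8, 143. ]), array([559.3,  93.5, 143. ]), array([554.3, 132.7, 143. ])] [array([563.4,  57.3, 143. ]), array([559.2,  97.9, 143. ]), array([554.2, 137.7, 143. ])]
147 [array([565. ,  53.6, 147. ]), array([559. ,  93.2, 147. ]), array([554. , 132.3, 147. ])] [array([565.6,  58.6, 147. ]), array([561.4,  99.1, 147. ]), array([556.4, 138.7, 147. ])]
axis [ 1.2615505e-01 -9.9201053e-01  5.6365491e+02  5.5877449e+01] -1.4443042 [15. 15. 14. 14. 14. 14.]
[[615.8 283.1]
 [631.5 144.9]
 [475.8 125.6]
 [460.1 261.8]] [545.79867204 203.86329526] [157.0864566  139.08509334 156.97580569 137.11637009]
[ 260.35407263 -567.96040384  404.03487402] [-3.14033021e+00 -9.97478627e-07  4.29819984e-01]
```

step_arm(commands=[[[0,0,0],-0.18,0],[[0,0,0],-0.18,0],[[0,0,0],-0.18,0],[[0,0,0],-0.18,0],[[0,0,0],-0.18,0],[[0,0,0],-0.18,0],[[0,0,0],-0.18,0],[[0,0,0],0,0]], force=40)

```text
clock: 1.1
eef_pos: [259.8, -566.9, 400.4]
tcp_rot: [-3.139, -0.008, 1.729]
contact_force: [-0.6, 0.4, -0.4]
opening: 0.001
```

step_arm(commands=[[[47,33,0],0.03,0],[[47,33,0],0,0],[[47,33,0],0,0],[[47,33,0],0,0],[[47,33,0],0,0],[[47,33,0],0,0],[[47,33,0],0,0],[[47,33,0],0,0],[[47,33,0],0,0],[[47,33,0],0,0],[[47,33,0],0,0],[[0,0,0],0,0]])

```text
clock: 2.6
eef_pos: [576.1, 1.7, 402.7]
tcp_rot: [3.142, -0.006, 1.634]
contact_force: [-1.0, -0.7, -0.2]
opening: 0.002
```

step_arm(commands=[[[28,-4,25],-0.064,0],[[28,-4,25],0,0],[[0,0,0],0,0],[[0,0,0],0,0]])

```text
clock: 3.1
eef_pos: [562.2, 56.3, 352.2]
tcp_rot: [-3.142, -0.005, 1.687]
contact_force: [0.5, -0.0, 0.3]
opening: 0.001
```

```bash
python3 - <<'E'
from h import *
print(sense()['eef_pos'],sense()['tcp_rot'],sense()['contact_force'])
a=grab_frame('scene')[150:250,240:360];b=grab_frame('top')[180:260,190:310]
f=lambda i:cv2.resize(i,None,fx=5,fy=5,interpolation=cv2.INTER_CUBIC)[:300*2]
a=f(a)[:350];b=f(b)[:250]
cv2.imwrite('pics/v1.png',np.vstack([a,b]))
E
```

```text
[562.15833657  56.26279066 352.16022368] [-3.14152501 -0.00468285  1.68726921] [ 0.51568712 -0.00914634  0.32397697]
```

View pics/v1.png

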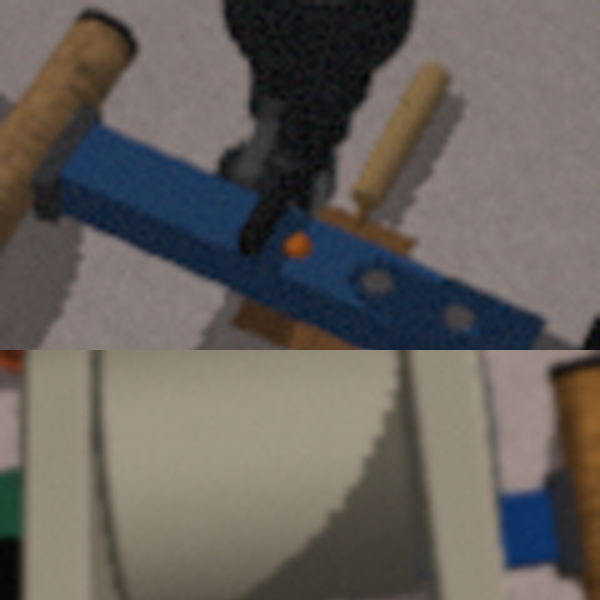

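In the scene crop the fingertip hangs just above and behind the button. The button is at scene px about (299.5,199) and the tip's lower end at about (302,190). The top view is blocked by the arm. I'll check this against the projection.

```bash
python3 - <<'E'
from h import *
m=camera_model('scene');K=np.array([[m['fx'],0,m['cx']],[0,m['fy'],m['cy']],[0,0,1]])
e=sense()['eef_pos'];print(e)
from scipy.spatial.transform import Rotation as R
r=R.from_euler('xyz',sense()['tcp_rot']).as_matrix()
P=[e+r@np.array([x,y,173]) for x,y in((0,0),(11,14),(11,-14),(-11,14),(-11,-14))]+[np.array([564.5,55,z]) for z in(140,145,150)]
P=np.array(P);p=cv2.projectPoints(P,cv2.Rodrigues(m['R'])[0],m['t'],K,m['dist'])[0][:,0]
print(P.round(1),p.round(1),((p-[240,150])*5).round(0))
E
```

```text
[562.21638186  56.14196456 352.29799007]
[[562.2  57.  179.3]
 [574.8  69.5 179.4]
 [547.   66.3 179.3]
 [577.4  47.7 179.3]
 [549.5  44.4 179.2]
 [564.5  55.  140. ]
 [564.5  55.  145. ]
 [564.5  55.  150. ]] [[300.1 189. ]
 [301.7 195.7]
 [307.4 186.3]
 [292.7 191.7]
 [298.5 182.4]
 [298.1 199. ]
 [298.2 197.8]
 [298.3 196.6]] [[300. 195.]
 [308. 228.]
 [337. 181.]
 [263. 208.]
 [293. 162.]
 [291. 245.]
 [291. 239.]
 [291. 233.]]
```

step_arm(commands=[[[0,2,12],0,0],[[0,0,9],0,0],[[0,0,0],0,0],[[0,0,0],0,0]])

```text
clock: 3.7
eef_pos: [564.9, 54.8, 330.7]
tcp_rot: [3.14, -0.005, 1.684]
contact_force: [-0.3, 0.1, 0.4]
opening: -0.001
```

step_arm(commands=[[[1.5,0,2],0,0],[[0,0,2],0,0]])

```text
clock: 3.95
eef_pos: [564.9, 56.5, 326.9]
tcp_rot: [3.139, -0.005, 1.684]
contact_force: [0.1, -0.8, 0.2]
opening: -0.0
```

step_arm(commands=[[[0,0,2],0,0],[[0,0,1.5],0,0]])

```text
clock: 4.2
eef_pos: [564.9, 56.6, 323.2]
tcp_rot: [3.139, -0.005, 1.684]
contact_force: [0.5, 0.4, 0.1]
opening: 0.002
```

step_arm(commands=[[[0,0,1.5],0,0],[[0,0,1.5],0,0]])

```text
clock: 4.45
eef_pos: [564.9, 56.6, 320.0]
tcp_rot: [3.139, -0.005, 1.685]
contact_force: [-0.0, -0.2, -0.3]
opening: 0.002
```

step_arm(commands=[[[0,0,1],0,0],[[0,0,1],0,0]])

```text
clock: 4.7
eef_pos: [564.9, 56.6, 317.9]
tcp_rot: [3.139, -0.005, 1.684]
contact_force: [-0.0, 0.8, 1.4]
opening: 0.002
```

step_arm(commands=[[[0,0,1],0,0],[[0,0,1],0,0]])

```text
clock: 4.95
eef_pos: [565.0, 56.6, 316.1]
tcp_rot: [3.139, -0.005, 1.684]
contact_force: [-1.4, -0.6, 2.3]
opening: -0.001
```

step_arm(commands=[[[0,0,1],0,0]])

```text
clock: 5.08
eef_pos: [565.0, 56.6, 315.2]
tcp_rot: [3.139, -0.005, 1.684]
contact_force: [-0.6, -0.6, 2.3]
opening: -0.002
```

step_arm(commands=[[[0,0,1],0,0]])

```text
clock: 5.2
eef_pos: [565.0, 56.7, 314.2]
tcp_rot: [3.139, -0.005, 1.684]
contact_force: [-0.4, -0.6, 2.4]
opening: 0.0
```

step_arm(commands=[[[0,0,1],0,0]])

```text
clock: 5.32
eef_pos: [565.0, 56.7, 313.2]
tcp_rot: [3.138, -0.005, 1.684]
contact_force: [-1.5, 0.4, 4.0]
opening: 0.003
```

step_arm(commands=[[[0,0,0.7],0,0]])

```text
clock: 5.45
eef_pos: [565.1, 56.7, 312.7]
tcp_rot: [3.138, -0.005, 1.685]
contact_force: [-3.3, 0.5, 7.0]
opening: 0.0
```

step_arm(commands=[[[0,0,0.3],0,0],[[0,0,0.3],0,0]])

```text
clock: 5.7
eef_pos: [565.1, 56.7, 312.8]
tcp_rot: [3.138, -0.005, 1.685]
contact_force: [-3.1, -0.5, 6.6]
opening: -0.001
```

step_arm(commands=[[[-1,0,0.3],0,0],[[-1,0,0.3],0,0]])

```text
clock: 5.95
eef_pos: [565.3, 55.4, 312.8]
tcp_rot: [3.138, -0.006, 1.684]
contact_force: [-1.8, 4.0, 5.6]
opening: -0.003
```

step_arm(commands=[[[-1,0,0.3],0,0]])

```text
clock: 6.08
eef_pos: [565.5, 54.7, 312.8]
tcp_rot: [3.137, -0.007, 1.684]
contact_force: [-1.7, 2.2, 5.4]
opening: 0.0
```

step_arm(commands=[[[-1,0,0.3],0,0]])

```text
clock: 6.2
eef_pos: [565.7, 54.1, 312.8]
tcp_rot: [3.137, -0.008, 1.684]
contact_force: [-1.7, 3.3, 5.6]
opening: -0.001
```

step_arm(commands=[[[-1.2,0,0.3],0,0]])

```text
clock: 6.32
eef_pos: [566.0, 53.3, 312.8]
tcp_rot: [3.136, -0.009, 1.683]
contact_force: [-0.2, 1.1, 5.7]
opening: -0.002
```

step_arm(commands=[[[-1.2,0,0.3],0,0]])

```text
clock: 6.45
eef_pos: [566.2, 52.5, 312.9]
tcp_rot: [3.135, -0.01, 1.683]
contact_force: [-1.2, 2.0, 5.1]
opening: 0.0
```

step_arm(commands=[[[-1.2,0,0.3],0,0]])

```text
clock: 6.58
eef_pos: [566.5, 51.7, 312.9]
tcp_rot: [3.135, -0.011, 1.683]
contact_force: [-2.3, 2.8, 6.0]
opening: 0.003
```

step_arm(commands=[[[-1.2,0,0.3],0,0]])

```text
clock: 6.7
eef_pos: [566.7, 50.8, 312.8]
tcp_rot: [3.135, -0.011, 1.683]
contact_force: [-2.4, 3.2, 6.1]
opening: -0.001
```

step_arm(commands=[[[-1.2,0,0.3],0,0]])

```text
clock: 6.82
eef_pos: [566.8, 50.1, 312.8]
tcp_rot: [3.134, -0.013, 1.682]
contact_force: [-2.3, 2.9, 6.7]
opening: 0.003
```

step_arm(commands=[[[-1.2,0,0.3],0,0]])

```text
clock: 6.95
eef_pos: [566.9, 49.3, 312.8]
tcp_rot: [3.134, -0.013, 1.682]
contact_force: [-1.7, 2.8, 6.6]
opening: 0.001
```

```bash
python3 - <<'E'
from h import *
a=grab_frame('scene')[155:245,240:350]
cv2.imwrite('pics/v2.png',cv2.resize(a,None,fx=6,fy=6,interpolation=cv2.INTER_CUBIC))
print(sense()['contact_force'],sense()['eef_pos'])
E
```

```text
[-1.94043126  2.21566553  6.69682545] [566.90626503  49.19226964 312.78871794]
```

View pics/v2.png

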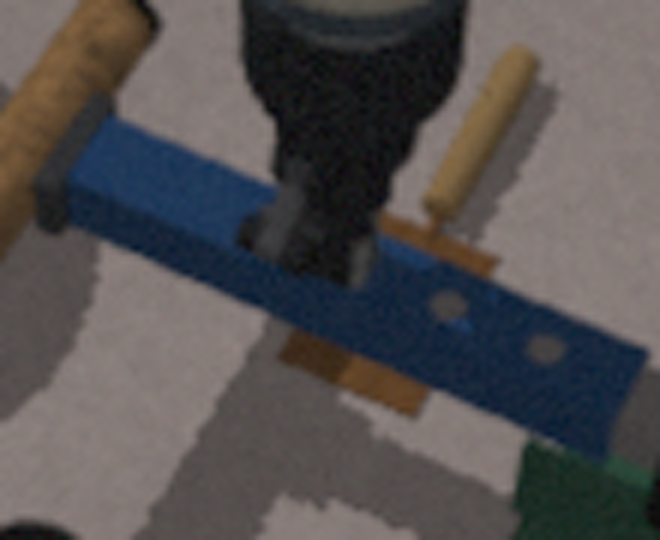

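The view shows the fingertip covering the button and right up against the block. The sleeve has barely moved: the holes are at about (314.5,206) and (331,213).

step_arm(commands=[[[-1.5,0,0.3],0,0]])

```text
clock: 7.12
eef_pos: [567.0, 48.3, 312.7]
tcp_rot: [3.134, -0.015, 1.682]
contact_force: [-2.6, 5.8, 7.5]
opening: 0.002
```

step_arm(commands=[[[-1.5,0,0.3],0,0]])

```text
clock: 7.25
eef_pos: [567.1, 47.5, 312.7]
tcp_rot: [3.134, -0.017, 1.681]
contact_force: [-3.2, 6.7, 6.9]
opening: -0.0
```

step_arm(commands=[[[-1.5,0,0.3],0,0]])

```text
clock: 7.38
eef_pos: [567.1, 46.9, 312.7]
tcp_rot: [3.134, -0.019, 1.681]
contact_force: [-2.8, 7.8, 7.3]
opening: -0.001
```

step_arm(commands=[[[-1.5,0,0.3],0,0]])

```text
clock: 7.5
eef_pos: [567.2, 46.4, 312.7]
tcp_rot: [3.134, -0.021, 1.68]
contact_force: [-3.2, 8.3, 6.5]
opening: 0.001
```

step_arm(commands=[[[-1.8,0,0.3],0,0]])

```text
clock: 7.62
eef_pos: [567.3, 45.8, 312.7]
tcp_rot: [3.134, -0.024, 1.68]
contact_force: [-3.3, 9.9, 6.8]
opening: -0.004
```

step_arm(commands=[[[-1.8,0,0.3],0,0]])

```text
clock: 7.75
eef_pos: [567.3, 45.3, 312.7]
tcp_rot: [3.134, -0.027, 1.679]
contact_force: [-3.5, 9.5, 7.8]
opening: -0.001
```

step_arm(commands=[[[-2,0,0.4],0,0]])

```text
clock: 7.88
eef_pos: [567.4, 44.7, 312.7]
tcp_rot: [3.134, -0.03, 1.679]
contact_force: [-3.8, 10.6, 8.1]
opening: -0.005
```

step_arm(commands=[[[-2.2,0,0.4],0,0]])

```text
clock: 8.0
eef_pos: [567.5, 43.7, 312.7]
tcp_rot: [3.134, -0.032, 1.678]
contact_force: [-3.1, 8.7, 8.4]
opening: 0.001
```

step_arm(commands=[[[-2.4,0,0.4],0,0]])

```text
clock: 8.12
eef_pos: [567.7, 42.2, 312.7]
tcp_rot: [3.134, -0.034, 1.678]
contact_force: [-3.3, 5.5, 8.2]
opening: -0.005
```

step_arm(commands=[[[-2.2,0,0.3],0,0],[[-2.2,0,0.2],0,0]])

```text
clock: 8.38
eef_pos: [568.1, 39.1, 312.8]
tcp_rot: [3.134, -0.036, 1.678]
contact_force: [-2.9, 3.3, 7.0]
opening: 0.001
```

step_arm(commands=[[[-2.2,0,0.1],0,0],[[-2.2,0,0.1],0,0]])

```text
clock: 8.62
eef_pos: [568.4, 35.6, 312.8]
tcp_rot: [3.134, -0.039, 1.678]
contact_force: [-0.8, 3.7, 5.3]
opening: 0.002
```

step_arm(commands=[[[-2.2,0,-0.3],0,0],[[-2.2,0,-0.3],0,0]])

```text
clock: 8.88
eef_pos: [568.8, 31.6, 313.1]
tcp_rot: [3.134, -0.04, 1.678]
contact_force: [-0.9, 3.7, 1.3]
opening: 0.0
```

step_arm(commands=[[[-2.2,0,-0.3],0,0],[[-2.2,0,-0.3],0,0]])

```text
clock: 9.12
eef_pos: [569.4, 27.1, 313.2]
tcp_rot: [3.134, -0.04, 1.678]
contact_force: [-0.2, 3.5, -0.3]
opening: 0.002
```

step_arm(commands=[[[-2,0,-0.2],0,0],[[-2,0,-0.2],0,0],[[-2,0,-0.1],0,0],[[-2,0,0],0,0],[[-2,0,0],0,0]])

```text
clock: 9.75
eef_pos: [570.6, 16.3, 313.1]
tcp_rot: [3.133, -0.04, 1.677]
contact_force: [-0.0, 3.8, 0.4]
opening: 0.001
```

step_arm(commands=[[[-1.5,0,0],0,0]])

```text
clock: 9.88
eef_pos: [570.8, 14.7, 313.1]
tcp_rot: [3.133, -0.04, 1.677]
contact_force: [0.4, 4.1, 0.6]
opening: -0.0
```

step_arm(commands=[[[-1.2,0,0],0,0]])

```text
clock: 10.0
eef_pos: [571.0, 13.2, 313.1]
tcp_rot: [3.133, -0.04, 1.677]
contact_force: [0.3, 1.9, 0.5]
opening: -0.004
```

step_arm(commands=[[[-1.2,0,0],0,0]])

```text
clock: 10.12
eef_pos: [571.2, 11.7, 313.0]
tcp_rot: [3.133, -0.039, 1.677]
contact_force: [0.5, -0.4, 0.2]
opening: 0.002
```

step_arm(commands=[[[-1,0,0],0,0]])

```text
clock: 10.25
eef_pos: [571.3, 10.4, 313.0]
tcp_rot: [3.133, -0.039, 1.678]
contact_force: [-0.5, 0.2, 1.8]
opening: -0.002
```

step_arm(commands=[[[-1,0,0],0,0]])

```text
clock: 10.38
eef_pos: [571.3, 9.1, 312.9]
tcp_rot: [3.133, -0.038, 1.678]
contact_force: [-0.0, 0.9, 1.4]
opening: 0.001
```

step_arm(commands=[[[-1,0,0],0,0]])

```text
clock: 10.5
eef_pos: [571.4, 8.1, 312.9]
tcp_rot: [3.133, -0.038, 1.677]
contact_force: [0.9, 1.3, 0.5]
opening: 0.0
```

step_arm(commands=[[[-1,0,0],0,0]])

```text
clock: 10.62
eef_pos: [571.6, 7.1, 312.9]
tcp_rot: [3.133, -0.039, 1.677]
contact_force: [-0.2, 1.8, 1.1]
opening: -0.0
```

step_arm(commands=[[[-1,0,0],0,0]])

```text
clock: 10.75
eef_pos: [571.7, 6.3, 312.9]
tcp_rot: [3.133, -0.039, 1.677]
contact_force: [-0.2, 5.2, 1.7]
opening: -0.002
```

step_arm(commands=[[[-1,0,0],0,0]])

```text
clock: 10.88
eef_pos: [571.7, 5.8, 312.9]
tcp_rot: [3.134, -0.041, 1.677]
contact_force: [-0.5, 8.9, 1.1]
opening: -0.002
```

```bash
python3 - <<'E'
from h import *
a=grab_frame('scene')[155:245,230:340]
cv2.imwrite('pics/v3.png',cv2.resize(a,None,fx=6,fy=6,interpolation=cv2.INTER_CUBIC))
print(sense()['contact_force'],sense()['eef_pos'])
E
```

```text
[-0.28011713  6.22183941  0.67929824] [571.69250962   5.87935749 312.85984164]
```

View pics/v3.png

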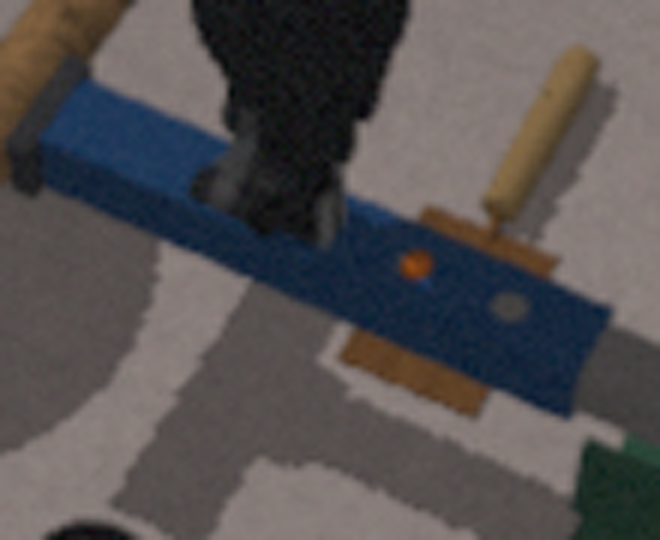

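The button (417,265 in the crop, scene about 299.5,199) has popped up in the next hole, with one open hole left. The force rise to about 9 N confirms the stop. Next I'll back off and lift.

step_arm(commands=[[[2,0,0],0,0],[[2,0,-1],0,0],[[1,0,-5],0,0],[[0,0,-15],0,0],[[0,0,-30],0,0],[[0,0,-50],0,0],[[0,0,-50],0,0],[[0,0,0],0,0],[[0,0,0],0,0],[[0,0,0],0,0]])

```text
clock: 12.18
eef_pos: [569.7, 3.8, 472.9]
tcp_rot: [3.132, -0.038, 1.677]
contact_force: [0.1, 0.4, -0.0]
opening: -0.004
```

```bash
python3 - <<'E'
from h import *
a=grab_frame('scene')[120:330,200:410]
cv2.imwrite('pics/v4.png',cv2.resize(a,None,fx=2.8,fy=2.8,interpolation=cv2.INTER_CUBIC))
s=sense();print(s['contact_force'],s['eef_pos'],s['qvel'])
E
```

```text
[1.20244122 0.15539757 0.59962144] [569.66169095   3.85051453 472.59969402] [-0.00062327  0.00759785  0.00354653  0.00155958 -0.00110681 -0.00076813]
```

View pics/v4.png

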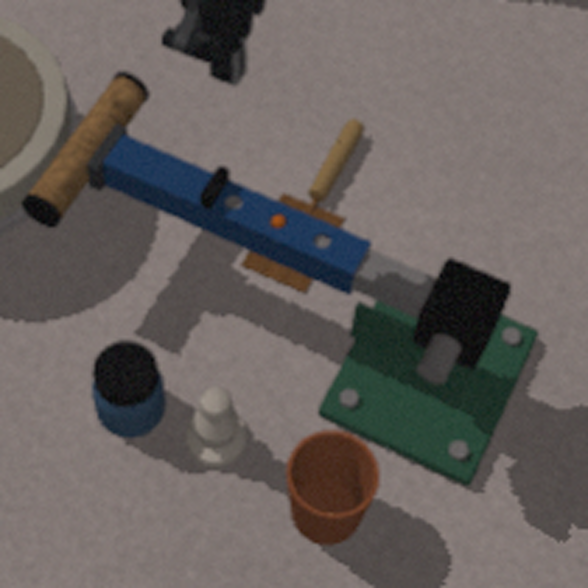

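The button sits in the middle hole (crop 278,221) with open holes on both sides. The gripper is clear, and the cup, figurine, jar and spatula are where they were.

```bash
python3 -c "
from rig import *
sign_off()"
```

```text
the job is handed in; nothing more can be done
```

The wrist rest is now one hole nearer the plaster mould, and I handed the job in at about 12 s of the 48 s allowed.

With the gripper shut, I pressed the orange button flush at about 7 N. I then pushed the thumb block until the button tucked under; the push peaked at about 11 N. The sleeve slid out on about 4 N with the downward press eased off. It stopped when the button popped up in the next hole, where the push rose to about 9 N.

**Last checks:**
- **Button and sleeve:** the final picture shows the button up in the middle hole, with an open hole on each side. I did not measure the final travel in millimetres; it rests on that picture and the force rise at the stop.
- **Arm:** it is clear of everything, with contact force back to about zero.
- **Bystanders:** by eye, the cup, figurine, jar and spatula are where they started.

**Disagreements:**
- The two camera views disagreed by about 4 mm on the button, so I found its height by feel. Its top was at about 145.5 mm, against 147 mm on the drawing.
- The tool tilted about 0.04 rad while pushing, with no visible harm.

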